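# Unlock the canister rack and load the tube magazine

## Task

Lift the retaining bar up out of the two open brackets of the canister rack and lay it flat on the bench, clear of the rack and the magazine. Then load the three canisters into the clear tube magazine one at a time, caps up, the tall one first and the two short ones on top of it in either order, so that they stand end to end in the tube. Do not disturb the other things on the bench.

Things in the scene. Friction and masses are not known exactly. Their poses are not given: they have to be found in the camera images.
- rack: Aluminium rack fixed to the bench, 56 mm (x) by 188 mm (y): three open pockets 42 mm square in a row along its y, centres at y = -46, 0, 46 mm. Origin: centre of its underside, z up. Pocket floor at z = 4 mm, walls 4 mm thick, their tops at z = 30 mm. Beyond the pockets stand two posts, at y = -82 and 82 mm, 12 mm thick (y), 36 mm wide (x), with open brackets.
- rack_bracket_left (a point): Where the bar rests in the open bracket at the rack's +y end, 88 mm above the bench; the two prongs beside it stand 22 mm apart (x) and reach up to 100 mm.
- rack_bracket_right (a point): The same point of the bracket at the rack's -y end.
- bar: Loose retaining bar, 0.12 kg, flat steel 184 mm (its y) by 16 mm (x), 10 mm thick, with a black upright tab at mid length: 50 mm (y), 12 mm thick (x), z = 10 to 39 mm. Origin: centre of the flat bar's underside, z up through the tab. At the start it lies in the rack's two brackets, along the row and over the canisters; it lifts straight up.
- bar_grip (a point): Point in the middle of the bar's grip tab, 28 mm above the bar's underside; pinch the tab here across its 12 mm (the bar's x).
- canister_tall: The tall loose canister: white cylinder with ribbed grey screw cap, 36 mm diameter, 80 mm high, about 0.11 kg. Origin: centre of its underside, z up through the cap. Starts upright in one of the three rack pockets.
- canister_short_a: A short loose canister: white cylinder with ribbed grey screw cap, 36 mm diameter, 60 mm high, about 0.08 kg. Origin: centre of its underside, z up through the cap. Starts upright in one of the rack pockets.
- canister_short_b: The other short canister, the same as canister_short_a: 36 mm diameter, 60 mm high, origin at the centre of its underside.
- magazine: Gravity magazine fixed to the bench: upright clear tube, open at the top, on a grey base 100 x 80 x 8 mm, with a support post on its +x side (x = 26 to 54 mm, top z = 158 mm). Origin: on the tube's axis at the base's underside. Parts stand at z = 8 mm. Bore 44, outside 52 mm, mouth flared to 64 mm outside. A canister let go in the mouth drops freely; a full stack is 200 mm.
- magazine_mouth (a point): Centre of the tube's open mouth, 180 mm above the bench.
- timer: Bystander: white lab timer, 62 x 62 x 17 mm, loose on the bench; leave it alone. Origin: centre of its underside.
- flask: Bystander: small culture flask lying flat, 94 x 52 x 24 mm, loose; leave it alone. Origin: centre of its underside.
There are look-alikes about, which are no part of the job. What is shaped like the canister_short_b but purple is not meant.

How it is judged:
By the outcome, as a careful person would: the job done as asked, in the order asked, and still so for the second after the job is handed in, with the robot touching nothing.
It also fails if it takes over 70 s, if anything falls off the work surface, if the arm or the gripper's body presses on something with over 40 N, if the wrist force passes 120 N, or if a joint passes its speed limit or range.

## Robot

A 7-joint arm with a two-finger parallel gripper is mounted at the origin on a cart in front of the work surface, level with it; the furniture and walls round the work are solid. World frame = base frame: x ahead of the robot, y to its left, z up, the work surface at z = 0. Lengths are in m, angles in rad, forces in N, time in s.
With the tool pointing down it reaches from about 0.425 to 0.8 m from the base axis. Payload 8.3 kg.
Tool frame: the origin (TCP) lies at the very end of the fingers, on their centre line; the grasp point (between the pads) lies 19 mm behind it (hold_point_z is the distance from the TCP to the grasp point, in m); z points along the fingers, y is the line along which they close (so a half turn about z gives the same grasp; the last joint's range is limited). The gripper opens to 85 mm and grips with 20 to 120 N. Pads are 22 mm wide; open, the fingers measure 114 mm over their backs; the gripper's body (76 mm by 85 mm) begins 54 mm behind the grasp point. The pads swing forward as they close: fully open they stand 13 mm farther back than shut.
Start: joints at [1.076, 0.383, 0.016, 1.37, -0.006, 1.388, -0.046], TCP at [0.262, -0.568, 0.203] pointing down, gripper open.
Joint ranges: [-2.95, 2.95], [-0.25, 2.06], [-1.52, 1.56], [0.18, 2.33], [-1.44, 4.58], [0.02, 2.06], [-3.01, 3.01]. Speed limits (rad/s): [2.39, 2.39, 3.01, 3.01, 3.14, 3.14, 3.14].

## Interface

Orientations are given as a unit quaternion [w, x, y, z].
In Python, from rig import read_state, read_camera, hand_in, hold_point_z gives the robot as it stands.
- The arm moves only by the tool arm_command, never from a script. Its argument "plan" is a list of rows, each an object of numbers: "tx", "ty", "tz": the shift along the tool's x, y, z as a fraction of full scale; "wx", "wy", "wz": the turn, a rotation vector about the tool's x, y, z as a fraction of full scale. A call has 1 to 10 rows; each row shifts and turns the commanded pose from where the row before left it, along the tool's axes as they then stand; what a row does not reach is not made up. Full scale, the value 1, is 0.05 m for a shift and 0.08 rad for a turn. A row lasts 1/10 s, in which the tool goes at most 50 mm and 8.59 degrees, less where a joint would pass 70% of its speed; a pose out of reach is approached as far as the arm can. A call with a number of a shift or a turn outside -1 to 1 is refused whole. A call with a gripper value outside its range is refused whole. "grip" is the closure, from -1 (fully open) to 1 (shut), set as the call begins (left out, the last holds). The fingers move at their own pace and stop on an object; "newtons" is the grip in N (left out, the last holds). Time passes only in rows, so rows that do not move let the fingers close. It gives the time, the measured TCP pose, the force, the opening and the grip force at its end, in the units of the state.
- read_state(): the state, without advancing time (a new reading comes with each control period).
- read_camera(name): name is "side" or "top"; returns a dict with "image" (384x512x3 uint8, red, green, blue), "intrinsics" (3x3 intrinsics, pixels), "R" (3x3) and "t" (3): a world point X has camera coordinates R X + t. Camera axes: x right, y down, z forward; pixel columns grow to the right and rows downward; lengths in m; the calibration is good to about 2 mm. A picture is of the moment at which its call begins. There is no depth.
- hand_in(): hands the job in; it is judged then, once.
The state is a dict: "time_s": time; "joints": joint angles; "joint_vel": joint speeds; "joint_torque": joint torques, N m; "ee_pos": TCP position; "orientation": TCP orientation; "wrist_force": force on the tool from outside, world axes, zero at the start; "ft_torque": the same for the moment, N m; "grip_width": finger opening in m; "grasp_force": force on a finger pad.
Only numpy, scipy, OpenCV 4.12 (cv2) and the standard library are available. Lean on these libraries where they do the work, as an engineer would, in place of code of your own. Each camera call takes 0.05 s, during which the arm holds its last target. There are 200 camera calls.

## Working session

There is one attempt and no reset: what is moved stays moved. The work goes in short steps, Python scripts to look and compute and a tool call to move; the robot and the scene stay as the last step left them, time stands still between calls to the robot, and variables do not carry over. Pictures are saved under pics/ and viewed, at most 10 in all, crops included, and the job is handed in when it is done.

Besides the shell and the picture viewer there is one more tool, called as name(argument=value, ...) on one line, values as JSON. arm_command: Moves the arm, as the interface text tells. Shift numbers are shares of 0.05 m and turn numbers shares of 0.08 rad, none past 1 either way. Its arguments: {"type":"object","properties":{"plan":{"type":"array","items":{"type":"object","properties":{"tx":{"type":"number","minimum":-1,"maximum":1},"ty":{"type":"number","minimum":-1,"maximum":1},"tz":{"type":"number","minimum":-1,"maximum":1},"wx":{"type":"number","minimum":-1,"maximum":1},"wy":{"type":"number","minimum":-1,"maximum":1},"wz":{"type":"number","minimum":-1,"maximum":1}}}},"grip":{"type":"number"},"newtons":{"type":"number"}},"required":["plan"]}

```bash
mkdir -p pics; python3 - <<'E'
from rig import *
import cv2,numpy as np
s=read_state();print({k:np.round(v,3) for k,v in s.items()},hold_point_z)
for n in("side","top"):
    c=read_camera(n);cv2.imwrite(f"pics/{n}0.png",c["image"][...,::-1]);np.savez(f"{n}0.npz",**c)
    print(n,c["intrinsics"].round(1).tolist(),"pos",(-c["R"].T@c["t"]).round(3),"\n",c["R"].round(3))
E
```

```text
{'time_s': np.float64(0.0), 'joints': array([ 1.076,  0.384,  0.016,  1.371, -0.006,  1.388, -0.046]), 'joint_vel': array([-0.001,  0.   , -0.001,  0.001,  0.001,  0.   ,  0.   ]), 'joint_torque': array([-1.0000e-03, -6.2760e+01,  8.4400e-01, -3.7183e+01,  1.7000e-02,
        1.4000e-02,  0.0000e+00]), 'ee_pos': array([ 0.261, -0.567,  0.202]), 'orientation': array([-0.001,  0.977,  0.214, -0.   ]), 'wrist_force': array([-0.647, -0.358,  0.663]), 'ft_torque': array([ 0.04 ,  0.01 , -0.043]), 'grasp_force': np.float64(0.0), 'grip_width': np.float64(0.085)} 0.0187
side [[427.8, 0.0, 247.5], [0.0, 427.8, 188.6], [0.0, 0.0, 1.0]] pos [-0.567 -0.546  0.731] 
 [[ 0.277 -0.961  0.003]
 [-0.432 -0.127 -0.893]
 [ 0.858  0.246 -0.45 ]]
top [[365.2, 0.0, 256.3], [0.0, 365.2, 186.3], [0.0, 0.0, 1.0]] pos [ 0.514 -0.223  1.119] 
 [[-0.023 -1.    -0.02 ]
 [-0.998  0.024 -0.061]
 [ 0.061  0.019 -0.998]]
```

View pics/side0.png

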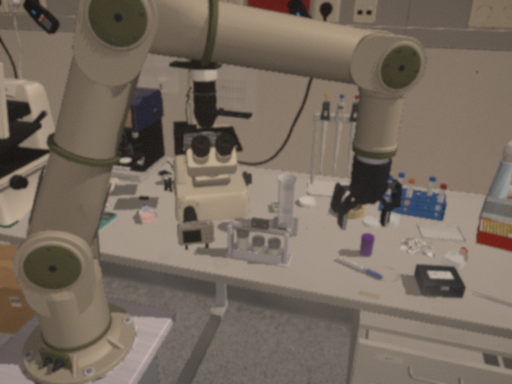

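View pics/top0.png

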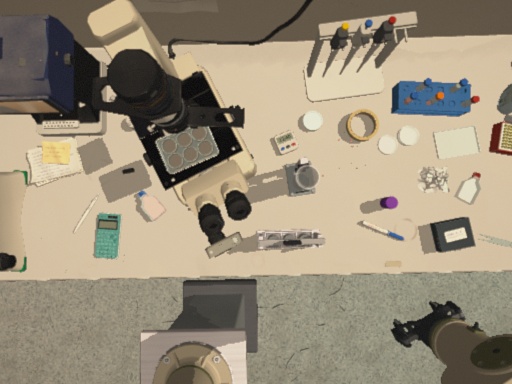

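The side view shows the rack at about (262,240) and the tube at (286,200). The top view shows the rack at (290,239), the magazine at (303,177), the timer at (287,142) and the purple decoy at (389,203). The microscope and a grey block near (224,245) are close to the rack. I'll zoom in on both.

```bash
python3 - <<'E'
import cv2,numpy as np
t=cv2.imread("pics/top0.png")[125:260,195:345]; s=cv2.imread("pics/side0.png")[165:275,170:310]
cv2.imwrite("pics/ct.png",cv2.resize(t,None,fx=4.4,fy=4.4,interpolation=cv2.INTER_CUBIC))
cv2.imwrite("pics/cs.png",cv2.convertScaleAbs(cv2.resize(s,None,fx=5.4,fy=5.4,interpolation=cv2.INTER_CUBIC),alpha=1.3))
E
```

```text
(no output)
```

View pics/ct.png

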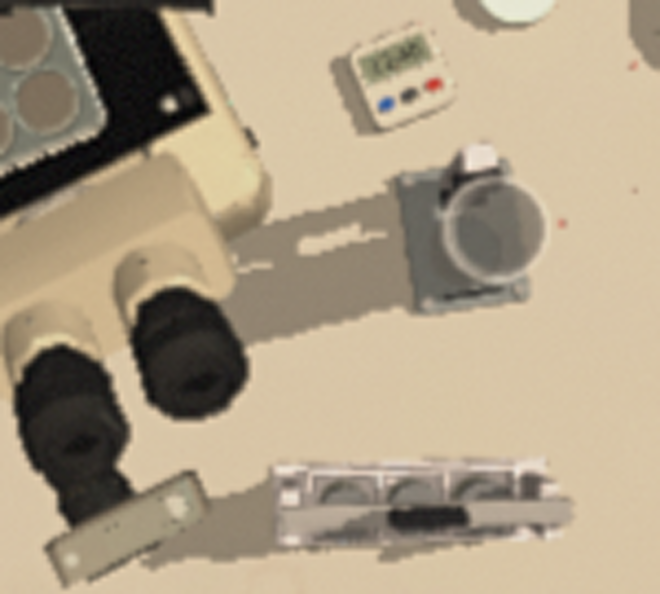

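View pics/cs.png

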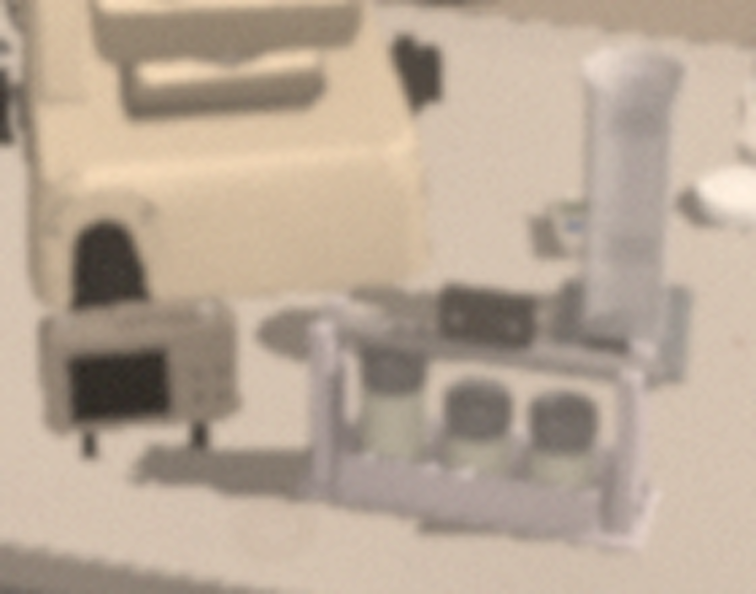

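The crops show the tall canister in the +y (left) pocket and the two shorts in the other two. The black tab is at top crop (428,517) and side crop (487,317). The tube mouth is at top crop (495,230) and side crop (632,62). Next I'll measure.

```bash
cat > h.py <<'E'
import cv2,numpy as np
from rig import *
C={n:dict(np.load(f"{n}0.npz")) for n in("top","side")}
P={n:c["intrinsics"]@np.c_[c["R"],c["t"]] for n,c in C.items()}
def tri(a,b):
    X=cv2.triangulatePoints(P["top"],P["side"],np.array(a,float).reshape(2,1),np.array(b,float).reshape(2,1)).ravel();return X[:3]/X[3]
def plane(n,p,z):
    c=C[n];d=c["R"].T@np.linalg.solve(c["intrinsics"],[p[0],p[1],1]);o=-c["R"].T@c["t"];return o+d*(z-o[2])/d[2]
def proj(n,X):
    x=P[n]@np.r_[X,1];return x[:2]/x[2]
T=lambda x,y:(195+(x+.5)/4.4-.5,125+(y+.5)/4.4-.5)
S=lambda x,y:(170+(x+.5)/5.4-.5,165+(y+.5)/5.4-.5)
def blob(n,roi,lo,hi,img=None):
    g=cv2.cvtColor(C[n]["image"] if img is None else img,cv2.COLOR_RGB2GRAY);x0,y0,x1,y1=map(int,roi)
    m=cv2.inRange(g[y0:y1,x0:x1],lo,hi);k,l,st,ce=cv2.connectedComponentsWithStats(m);i=1+np.argmax(st[1:,4])
    pts=np.argwhere(l==i)[:,::-1]+[x0,y0];return ce[i]+[x0,y0],st[i,4],cv2.minAreaRect(pts.astype(np.float32))
E
python3 - <<'E'
from h import *
np.set_printoptions(precision=4,suppress=True)
t=blob("top",(*T(370,490),*T(490,545)),0,75);s=blob("side",(*S(430,275),*S(545,355)),0,95)
print(t,s,"tab",tri(t[0],s[0]))
for nm,a,b in [("mouth",T(495,230),S(632,62)),("postL",T(288,492),S(330,310)),("postR",T(540,490),S(640,350)),
  ("ctrl",T(125,525),S(140,312)),("eyeR",T(195,375),(222,148)),("barR",T(570,511),S(628,362)),("rackFL",T(282,545),S(308,490)),("rackFR",T(556,538),S(635,545))]:
    X=tri(a,b);print(nm,X,"reproj",proj("top",X)-a,proj("side",X)-b)
print("mouth plane",plane("top",T(495,230),.18),plane("side",S(632,62),.18))
print("tab top plane",plane("top",t[0],.127))
for q in [(418,170),(530,160),(417,310),(527,298)]:print("magbase",plane("top",T(*q),.008))
for q in [(392,362),(478,392),(563,408)]:print("cap", plane("side",S(*q),.084 if q[0]<400 else .064))
for q in [(345,487),(415,487),(482,487)]:print("captop", plane("top",T(*q),.084 if q[0]<400 else .064))
for q in [(400,75)]:print("timer",plane("top",T(*q),.017))
for q in [(389,203),(363,224),(403,239),(409,135),(388,145),(362,127)]:print(q,plane("top",q,0))
E
```

```text
(array([291.6477, 242.3523]), np.int32(88), ((291.5, 242.5), (5.0, 17.0), 90.0)) (array([259.5608, 223.8307]), np.int32(189), ((259.44000244140625, 223.91998291015625), (19.516149520874023, 10.465181350708008), 8.130102157592773)) tab [ 0.4203 -0.298   0.1089]
mouth [ 0.5928 -0.3366  0.183 ] reproj [ 0.1527 -0.0432] [-0.098   0.0102]
postL [ 0.4363 -0.2097  0.0905] reproj [-0.4393  0.1481] [0.3281 0.007 ]
postR [ 0.4358 -0.3739  0.0945] reproj [ 1.3403 -0.3799] [-1.0116  0.0896]
ctrl [ 0.4175 -0.1065  0.0827] reproj [ 0.2259 -0.0829] [-0.1696 -0.0169]
eyeR [ 0.5117 -0.1635  0.285 ] reproj [-1.2819  0.4476] [0.7911 0.0334]
barR [ 0.4195 -0.3797  0.0992] reproj [-2.8888  0.8533] [ 2.2248 -0.2391]
rackFL [ 0.3944 -0.207   0.0021] reproj [ 0.6622 -0.2233] [-0.5333 -0.0183]
rackFR [ 0.394  -0.3893  0.0048] reproj [-1.1805  0.3459] [ 0.9738 -0.0915]
mouth plane [ 0.593  -0.3366  0.18  ] [ 0.5993 -0.3358  0.18  ]
tab top plane [ 0.4218 -0.296   0.127 ]
magbase [ 0.6505 -0.3055  0.008 ]
magbase [ 0.6555 -0.3832  0.008 ]
magbase [ 0.5533 -0.302   0.008 ]
magbase [ 0.5598 -0.378   0.008 ]
cap [ 0.4059 -0.2524  0.084 ]
cap [ 0.4207 -0.2949  0.064 ]
cap [ 0.4186 -0.341   0.064 ]
captop [ 0.4385 -0.2474  0.084 ]
captop [ 0.4361 -0.2934  0.064 ]
captop [ 0.4352 -0.3369  0.064 ]
timer [ 0.7157 -0.2943  0.017 ]
(389, 203) [ 0.5223 -0.604   0.    ]
(363, 224) [ 0.4606 -0.5229  0.    ]
(403, 239) [ 0.4128 -0.6411  0.    ]
(409, 135) [ 0.7293 -0.6744  0.    ]
(388, 145) [ 0.7001 -0.609   0.    ]
(362, 127) [ 0.7581 -0.532   0.    ]
```

Rack centre is about (0.421, -0.297) with yaw near 0. The tab is at (0.421, -0.297) and the mouth at about (0.594, -0.337, 0.18). I'll turn the tool so it closes along world x.

arm_command(plan=[{"wz":-1},{"wz":-1},{"wz":-1},{"wz":-1},{"wz":-1},{"wz":-1},{"wz":-1},{"wz":-1},{"wz":-1},{"wz":-1}], grip=-1, newtons=50)

```text
schema error: expected keys tx, ty, tz, wx, wy, wz
```

arm_command(plan=[{"wz":-1},{"wz":-1},{"wz":-1},{"wz":-1},{"wz":-0.25},{"tx":0.8,"ty":0.5},{"tx":0.8,"ty":0.5},{"tx":0.8,"ty":0.5},{"tx":0.8,"ty":0.5},{}])

```text
schema error: expected keys tx, ty, tz, wx, wy, wz
```

```bash
cat >> h.py <<'E'
from scipy.spatial.transform import Rotation as Ro
def need(X=None,yaw=90):
    s=read_state();r=Ro.from_quat(np.roll(s["orientation"],-1));M=r.as_matrix()
    G=Ro.from_euler('z',yaw,degrees=True)*Ro.from_euler('x',180,degrees=True)
    print("t",round(float(s["time_s"]),2),"pos",np.round(s["ee_pos"],4),"F",np.round(s["wrist_force"],1),"w",round(float(s["grip_width"]),4),"gf",round(float(s["grasp_force"]),1))
    if X is not None: print("tool shift units",np.round(M.T@(np.array(X)-s["ee_pos"])/.05,2))
    print("turn units",np.round((r.inv()*G).as_rotvec()/.08,2), "j",np.round(s["joints"],2))
E
python3 -c "
from h import *
need((.421,-.297,.16))"
```

```text
t 0.1 pos [ 0.2614 -0.5672  0.2019] F [-0.6  0.2 -0.7] w 0.0853 gf 0.0
tool shift units [ 5.16 -3.57  0.84]
turn units [-2.000e-02 -1.000e-02 -1.424e+01] j [ 1.08  0.38  0.02  1.37 -0.01  1.39 -0.05]
```

arm_command(plan=[{"tx":0,"ty":0,"tz":0,"wx":0,"wy":0,"wz":-1},{"tx":0,"ty":0,"tz":0,"wx":0,"wy":0,"wz":-1},{"tx":0,"ty":0,"tz":0,"wx":0,"wy":0,"wz":-1},{"tx":0,"ty":0,"tz":0,"wx":0,"wy":0,"wz":-1},{"tx":0,"ty":0,"tz":0,"wx":0,"wy":0,"wz":-1},{"tx":0,"ty":0,"tz":0,"wx":0,"wy":0,"wz":-1},{"tx":0,"ty":0,"tz":0,"wx":0,"wy":0,"wz":-1},{"tx":0,"ty":0,"tz":0,"wx":0,"wy":0,"wz":-1},{"tx":0,"ty":0,"tz":0,"wx":0,"wy":0,"wz":-1},{"tx":0,"ty":0,"tz":0,"wx":0,"wy":0,"wz":-1}], grip=-1, newtons=50)

```text
time_s: 1.1
ee_pos: [0.2614, -0.5673, 0.2022]
orientation: [-0.001, 0.815, 0.579, 0.0]
wrist_force: [0.5, 0.2, -0.2]
grip_width: 0.0855
grasp_force: 0.0
```

arm_command(plan=[{"tx":0,"ty":0,"tz":0,"wx":0,"wy":0,"wz":-1},{"tx":0,"ty":0,"tz":0,"wx":0,"wy":0,"wz":-1},{"tx":0,"ty":0,"tz":0,"wx":0,"wy":0,"wz":-1},{"tx":0,"ty":0,"tz":0,"wx":0,"wy":0,"wz":-1},{"tx":0,"ty":0,"tz":0,"wx":0,"wy":0,"wz":-0.24},{"tx":0.8,"ty":0.5,"tz":0,"wx":0,"wy":0,"wz":0},{"tx":0.8,"ty":0.5,"tz":0,"wx":0,"wy":0,"wz":0},{"tx":0.8,"ty":0.5,"tz":0,"wx":0,"wy":0,"wz":0},{"tx":0.8,"ty":0.5,"tz":0,"wx":0,"wy":0,"wz":0},{"tx":0,"ty":0,"tz":0,"wx":0,"wy":0,"wz":0}])

```text
time_s: 2.1
ee_pos: [0.3669, -0.4006, 0.2032]
orientation: [0.0, 0.704, 0.711, 0.002]
wrist_force: [0.1, -0.8, 0.2]
grip_width: 0.0853
grasp_force: 0.0
```

```bash
python3 -c "
from h import *
need((.421,-.297,.16))"
```

```text
t 2.1 pos [ 0.3669 -0.4006  0.2032] F [ 0.1 -0.8  0.2] w 0.0853 gf 0.0
tool shift units [2.06 1.1  0.87]
turn units [ 0.03 -0.03  0.12] j [ 1.    0.22 -0.27  1.59  0.06  1.34  0.73]
```

arm_command(plan=[{"tx":0.5,"ty":0.28,"tz":0.1,"wx":0,"wy":0,"wz":0.12},{"tx":0.52,"ty":0.28,"tz":0.2,"wx":0,"wy":0,"wz":0},{"tx":0.52,"ty":0.27,"tz":0.2,"wx":0,"wy":0,"wz":0},{"tx":0.52,"ty":0.27,"tz":0.2,"wx":0,"wy":0,"wz":0},{"tx":0,"ty":0,"tz":0,"wx":0,"wy":0,"wz":0},{"tx":0,"ty":0,"tz":0,"wx":0,"wy":0,"wz":0}])

```text
time_s: 2.7
ee_pos: [0.4173, -0.3046, 0.1676]
orientation: [-0.0, 0.71, 0.704, -0.0]
wrist_force: [-1.0, 0.7, 0.0]
grip_width: 0.0853
grasp_force: 0.0
```

```bash
python3 -c "
from h import *
need((.421,-.297,.103))
c=read_camera('side');cv2.imwrite('pics/s1.png',cv2.resize(c['image'][100:290,160:340,::-1],None,fx=3,fy=3,interpolation=cv2.INTER_CUBIC))"
```

```text
t 2.7 pos [ 0.4173 -0.3046  0.1676] F [-1.   0.7  0. ] w 0.0853 gf 0.0
tool shift units [0.15 0.07 1.29]
turn units [-0.01 -0.   -0.11] j [ 0.87  0.19 -0.34  1.71  0.07  1.26  0.5 ]
```

View pics/s1.png

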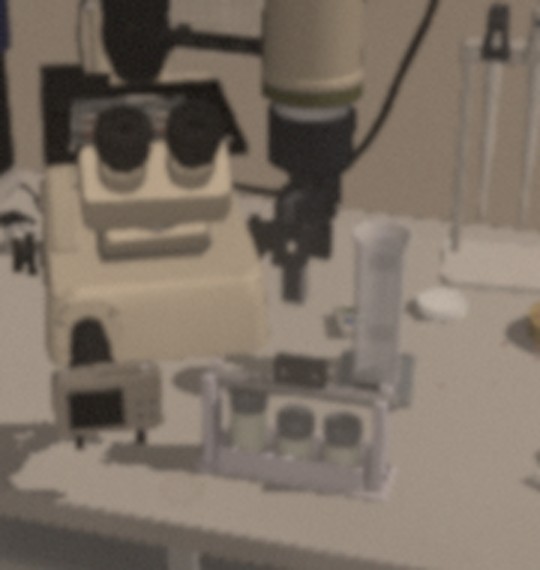

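The gripper hangs directly over the tab: fingertips at crop (293,300), tab at (300,368). I'll descend and pinch.

arm_command(plan=[{"tx":0.08,"ty":0.05,"tz":0.3,"wx":0,"wy":0,"wz":-0.11},{"tx":0,"ty":0,"tz":0.3,"wx":0,"wy":0,"wz":0},{"tx":0,"ty":0,"tz":0.3,"wx":0,"wy":0,"wz":0},{"tx":0,"ty":0,"tz":0.2,"wx":0,"wy":0,"wz":0},{"tx":0,"ty":0,"tz":0.1,"wx":0,"wy":0,"wz":0},{"tx":0,"ty":0,"tz":0,"wx":0,"wy":0,"wz":0},{"tx":0,"ty":0,"tz":0,"wx":0,"wy":0,"wz":0}])

```text
time_s: 3.45
ee_pos: [0.42, -0.3015, 0.1084]
orientation: [0.0, 0.707, 0.707, 0.0]
wrist_force: [0.9, 0.0, -0.1]
grip_width: 0.0854
grasp_force: 0.0
```

arm_command(plan=[{"tx":0,"ty":0,"tz":0,"wx":0,"wy":0,"wz":0},{"tx":0,"ty":0,"tz":0,"wx":0,"wy":0,"wz":0},{"tx":0,"ty":0,"tz":0,"wx":0,"wy":0,"wz":0},{"tx":0,"ty":0,"tz":0,"wx":0,"wy":0,"wz":0},{"tx":0,"ty":0,"tz":0,"wx":0,"wy":0,"wz":0},{"tx":0,"ty":0,"tz":0,"wx":0,"wy":0,"wz":0},{"tx":0,"ty":0,"tz":0,"wx":0,"wy":0,"wz":0},{"tx":0,"ty":0,"tz":0,"wx":0,"wy":0,"wz":0}], grip=1, newtons=50)

```text
time_s: 4.25
ee_pos: [0.4198, -0.301, 0.1078]
orientation: [-0.0, 0.707, 0.707, 0.0]
wrist_force: [-0.0, -0.1, -1.0]
grip_width: 0.0
grasp_force: 0.0
```

```bash
python3 -c "
from h import *
need((.421,-.297,.103))
a=read_camera('side')['image'][150:290,200:340,::-1];b=read_camera('top')['image'][160:300,220:360,::-1]
cv2.imwrite('pics/s2.png',cv2.resize(np.hstack([a,b]),None,fx=2.85,fy=2.85,interpolation=cv2.INTER_CUBIC))"
```

```text
t 4.25 pos [ 0.4198 -0.301   0.1078] F [-0.  -0.1 -1. ] w 0.0 gf 0.0
tool shift units [0.08 0.02 0.1 ]
turn units [ 0.   -0.   -0.01] j [ 0.86  0.24 -0.35  1.79  0.09  1.13  0.48]
```

View pics/s2.png

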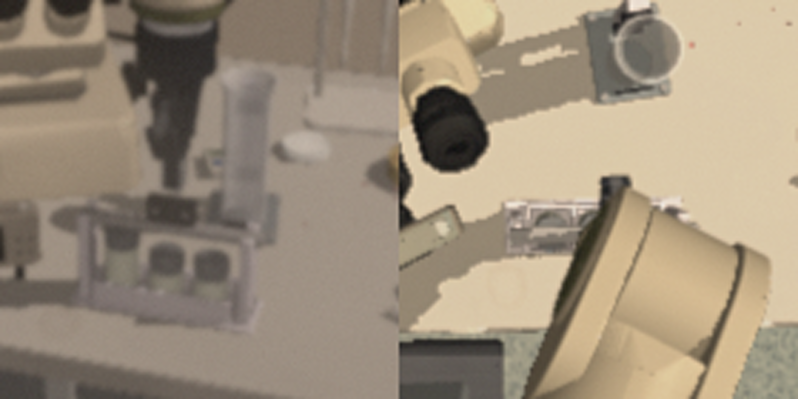

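```bash
python3 -c "
from h import *
for X in [(.4198,-.301,.1078),(.421,-.297,.127),(.421,-.297,.088),(.421,-.297,.098)]:print(X,proj('side',X),proj('top',X))
g=cv2.cvtColor(C['side']['image'],cv2.COLOR_RGB2GRAY);print(g[210:240,258:262].mean(1).round())
g=cv2.cvtColor(C['top']['image'],cv2.COLOR_RGB2GRAY);print(g[225:256,288:296].mean(1).round())
for c in (286,290,294,298):print(c,g[225:256,c])
"
```

```text
(0.4198, -0.301, 0.1078) [260.37029928 224.43173388] [292.9677279  242.38412916]
(0.421, -0.297, 0.127) [259.18828296 218.05419902] [292.03769749 242.62684196]
(0.421, -0.297, 0.088) [258.98264275 230.04692887] [290.95617523 241.32753995]
(0.421, -0.297, 0.098) [259.03479462 227.00548429] [291.22555492 241.65116304]
[151. 152. 152. 152. 152. 152. 150. 138. 110.  83.  72.  68.  67.  68.
  68.  67.  67.  70.  78.  92. 102. 110. 128. 140. 137. 120. 104.  93.
  87.  82.]
[200. 200. 200. 193. 185. 196. 168. 177. 146. 130. 130. 131. 130. 125.
 108.  64.  36.  40.  38.  48.  77. 114. 142. 130. 140. 166. 195. 200.
 199. 199. 199.]
286 [200 199 199 200 207 206 161 203 145 110  97 126 132 125 112 111  48  40
  40  43  70  99 137 145 134 133 155 196 199 199 199]
290 [200 200 200 197 198 205 163 177 146 122 125 130 129 125 102  61  39  41
  38  48  81 120 133 138 134 157 198 201 198 199 200]
294 [200 200 199 190 172 186 177 174 143 138 138 136 134 125 114  61  38  41
  42  54  88 122 152 124 155 197 200 199 200 200 200]
298 [200 201 200 197 190 194 184 158 150 140 120  99  87 103 117  67  38  40
  41  74 111 114 148 155 196 202 199 200 200 200 198]
```

```bash
python3 -c "
from h import *
i=read_camera('side')['image'];g=cv2.cvtColor(i,cv2.COLOR_RGB2GRAY).astype(int);g0=cv2.cvtColor(C['side']['image'],cv2.COLOR_RGB2GRAY).astype(int)
print('cols',list(range(248,274,2)))
for v in range(196,236):print(v,g[v,248:274:2],'|',g0[v,250:272:4])
"
```

```text
cols [248, 250, 252, 254, 256, 258, 260, 262, 264, 266, 268, 270, 272]
196 [140 122  70  73  78  64  62  60  58  62 104 145 148] | [151 151 152 153 151 153]
197 [139 125  68  71  71  61  62  60  55  67 117 144 146] | [149 152 153 151 154 152]
198 [138 129  73  68  67  61  61  60  58  82 130 145 148] | [150 151 150 151 152 152]
199 [135 133  80  64  65  61  60  60  58  92 140 147 147] | [151 151 153 151 153 153]
200 [136 139  90  63  63  60  62  61  61  97 144 144 147] | [149 152 151 151 152 150]
201 [139 144 102  62  62  61  60  61  62 100 144 144 141] | [151 153 149 151 151 150]
202 [142 145 111  65  61  60  62  61  67 112 145 141 132] | [150 152 152 150 153 146]
203 [142 145 124  71  61  61  61  65  73 126 145 136 125] | [150 150 152 150 152 142]
204 [143 146 134  79  64  62  61  62  78 128 135 128 124] | [151 151 152 151 148 133]
205 [144 145 139 100  75  64  60  67  89 129 122 114 120] | [151 153 151 152 147 117]
206 [144 144 144 126  97  69  61  72  99 133 113 100 113] | [149 150 151 152 148 107]
207 [143 145 144 140 112  69  60  75 109 134 115  96 108] | [150 153 152 153 150 10
[... 1671 characters left out ...]
 66  70 109]
228 [ 95  95  88  85  79  77  72  71  69  69  89 111 101] | [ 99  89  79  76  71 115]
229 [ 91  96  96  96  92  90  89  82  80  82 101 116 115] | [101  99  94  85  90 123]
230 [ 88  97  99  99  98 101  99  93  94 100 108 117 117] | [102 102 102  98 103 120]
231 [ 87 108 112 110 111 110 106 103 102 103 105 109 112] | [111 115 115 107 109 115]
232 [ 90 127 131 131 130 129 122 116 113 109 106 105 106] | [131 134 133 121 114 109]
233 [ 94 136 143 139 137 136 135 132 132 126 118 113 112] | [140 146 142 137 131 117]
234 [ 95 140 145 139 128 128 132 138 141 140 134 131 126] | [142 143 134 142 141 138]
235 [101 143 140 123 112 111 117 126 141 145 145 141 138] | [148 131 118 132 148 148]
```

The reported TCP z is 0.108, but the image puts the closed tips at about 0.132, just above the tab top. So the fingers sit roughly 24 mm higher than reported. I'll open, go about 20 mm lower and pinch again while watching the force and width.

arm_command(plan=[{"tx":0,"ty":0,"tz":0,"wx":0,"wy":0,"wz":0},{"tx":0,"ty":0,"tz":0,"wx":0,"wy":0,"wz":0},{"tx":0,"ty":0,"tz":0,"wx":0,"wy":0,"wz":0},{"tx":0,"ty":0,"tz":0,"wx":0,"wy":0,"wz":0},{"tx":0.08,"ty":0.02,"tz":0.1,"wx":0,"wy":0,"wz":0},{"tx":0,"ty":0,"tz":0.1,"wx":0,"wy":0,"wz":0},{"tx":0,"ty":0,"tz":0.1,"wx":0,"wy":0,"wz":0},{"tx":0,"ty":0,"tz":0.1,"wx":0,"wy":0,"wz":0},{"tx":0,"ty":0,"tz":0,"wx":0,"wy":0,"wz":0},{"tx":0,"ty":0,"tz":0,"wx":0,"wy":0,"wz":0}], grip=-1)

```text
time_s: 5.4
ee_pos: [0.4207, -0.297, 0.0876]
orientation: [-0.0, 0.707, 0.707, 0.0]
wrist_force: [-0.3, 0.8, 0.5]
grip_width: 0.0854
grasp_force: 0.0
```

arm_command(plan=[{"tx":0,"ty":0,"tz":0,"wx":0,"wy":0,"wz":0},{"tx":0,"ty":0,"tz":0,"wx":0,"wy":0,"wz":0},{"tx":0,"ty":0,"tz":0,"wx":0,"wy":0,"wz":0},{"tx":0,"ty":0,"tz":0,"wx":0,"wy":0,"wz":0},{"tx":0,"ty":0,"tz":0,"wx":0,"wy":0,"wz":0},{"tx":0,"ty":0,"tz":0,"wx":0,"wy":0,"wz":0},{"tx":0,"ty":0,"tz":0,"wx":0,"wy":0,"wz":0},{"tx":0,"ty":0,"tz":0,"wx":0,"wy":0,"wz":0}], grip=1)

```text
time_s: 6.2
ee_pos: [0.4208, -0.2971, 0.088]
orientation: [0.0, 0.707, 0.707, -0.0]
wrist_force: [-0.4, -0.3, 3.1]
grip_width: 0.0108
grasp_force: 50.9
```

It now holds the tab, with a width of 11 mm. Lifting straight up.

arm_command(plan=[{"tx":0,"ty":0,"tz":-0.1,"wx":0,"wy":0,"wz":0},{"tx":0,"ty":0,"tz":-0.2,"wx":0,"wy":0,"wz":0},{"tx":0,"ty":0,"tz":-0.2,"wx":0,"wy":0,"wz":0},{"tx":0,"ty":0,"tz":-0.2,"wx":0,"wy":0,"wz":0},{"tx":0,"ty":0,"tz":-0.2,"wx":0,"wy":0,"wz":0},{"tx":0,"ty":0,"tz":-0.2,"wx":0,"wy":0,"wz":0},{"tx":0,"ty":0,"tz":-0.2,"wx":0,"wy":0,"wz":0},{"tx":0,"ty":0,"tz":-0.1,"wx":0,"wy":0,"wz":0},{"tx":0,"ty":0,"tz":0,"wx":0,"wy":0,"wz":0},{"tx":0,"ty":0,"tz":0,"wx":0,"wy":0,"wz":0}])

```text
time_s: 7.2
ee_pos: [0.4207, -0.2969, 0.1576]
orientation: [-0.0, 0.707, 0.707, 0.0]
wrist_force: [0.8, 0.7, -1.7]
grip_width: 0.0103
grasp_force: 50.4
```

```bash
python3 -c "
from h import *
need((.60,-.297-.17,.16),0)
i=read_camera('side')['image'];np.save('s3.npy',i)
g=cv2.cvtColor(i,cv2.COLOR_RGB2GRAY).astype(int)
for n,z in (('pred bar bottom if rigid',.088+.07),('pred tabtop',.127+.07)):print(n,proj('side',(.421,-.297,z)))
print(np.c_[np.arange(192,216),g[192:216,236:290:4]])
"
```

```text
t 7.2 pos [ 0.4207 -0.2969  0.1576] F [ 0.8  0.7 -1.7] w 0.0103 gf 50.4
tool shift units [-3.4   3.59 -0.05]
turn units [-1.000e-02 -0.000e+00  1.963e+01] j [ 0.86  0.2  -0.35  1.72  0.07  1.23  0.49]
pred bar bottom if rigid [259.35615334 208.26416792]
pred tabtop [259.57313358 195.61009842]
[[192 154 155 161 145 148  73  65 101 145 147 146 132 132 124]
 [193 155 154 158 146 146  76  64 103 148 148 146 133 131 122]
 [194 153 149 155 146 136  74  64 105 146 147 146 132 130 121]
 [195 149 146 153 145 117  68  65 101 145 148 145 133 129 123]
 [196 146 146 153 141  95  69  64  91 133 147 148 133 129 123]
 [197 145 144 150 140  82  71  65  79 105 148 146 135 130 121]
 [198 144 144 148 136  75  70  68  66  79 144 146 134 132 122]
 [199 143 142 147 136  75  76  69  63  68 145 145 135 130 123]
 [200 137 139 143 136  76  80  78  61  69 147 147 134 127 122]
 [201 125 132 139 138  78  83  84  66  67 142 144 133 129 125]
 [202 107 113 129 131  75  73  72  67  69 131 124 133 129 124]
 [203  92  94 107 113  72  62  64  71  69 126 108 129 126 124]
 [204  94  93  93  96  67  61  60  65  70 124 113 131 129 123]
 [205 100  92  92  91  75  67  63  62  70 120 118 131 127 124]
 [206 111 104  98  95  89  78  71  68  77 118 113 130 126 123]
 [207 128 118 110 100  98  89  85  80  93 118 111 124 128 125]
 [208 137 129 125 116 107 101  96  91 105 118 117 122 125 121]
 [209 137 135 134 131 123 114 104 102 105 110 115 118 124 124]
 [210 138 135 135 140 139 133 118 112 103 105 108 114 119 119]
 [211 137 136 137 139 145 144 137 131 110 101 102 107 107 115]
 [212 137 135 135 143 145 146 145 144 129 111 113 108 103 109]
 [213 136 135 135 141 147 147 146 144 140 130 130 116 108 101]
 [214 134 132 135 142 147 147 147 147 144 145 138 128 119 109]
 [215 135 132 133 144 145 148 146 146 147 146 133 134 123 119]]
```

The bar lifts along with the gripper. I'll move it to -y, turn it 90°, and set it down near (0.60,-0.467).

arm_command(plan=[{"tx":-0.5,"ty":0,"tz":0,"wx":0,"wy":0,"wz":0},{"tx":-0.8,"ty":0,"tz":0,"wx":0,"wy":0,"wz":0},{"tx":-0.8,"ty":0,"tz":0,"wx":0,"wy":0,"wz":0},{"tx":-0.8,"ty":0,"tz":0,"wx":0,"wy":0,"wz":0},{"tx":-0.5,"ty":0,"tz":0,"wx":0,"wy":0,"wz":0},{"tx":0,"ty":0,"tz":0,"wx":0,"wy":0,"wz":0.6},{"tx":0,"ty":0,"tz":0,"wx":0,"wy":0,"wz":1},{"tx":0,"ty":0,"tz":0,"wx":0,"wy":0,"wz":1},{"tx":0,"ty":0,"tz":0,"wx":0,"wy":0,"wz":1},{"tx":0,"ty":0,"tz":0,"wx":0,"wy":0,"wz":1}])

```text
time_s: 8.25
ee_pos: [0.4205, -0.4667, 0.1568]
orientation: [-0.001, 0.826, 0.564, -0.0]
wrist_force: [-0.1, -0.3, -1.4]
grip_width: 0.0104
grasp_force: 50.4
```

arm_command(plan=[{"tx":0,"ty":0,"tz":0,"wx":0,"wy":0,"wz":1},{"tx":0,"ty":0,"tz":0,"wx":0,"wy":0,"wz":1},{"tx":0,"ty":0,"tz":0,"wx":0,"wy":0,"wz":1},{"tx":0,"ty":0,"tz":0,"wx":0,"wy":0,"wz":1},{"tx":0,"ty":0,"tz":0,"wx":0,"wy":0,"wz":1},{"tx":0,"ty":0,"tz":0,"wx":0,"wy":0,"wz":1},{"tx":0,"ty":0,"tz":0,"wx":0,"wy":0,"wz":1},{"tx":0,"ty":0,"tz":0,"wx":0,"wy":0,"wz":1},{"tx":0,"ty":0,"tz":0,"wx":0,"wy":0,"wz":1},{"tx":0,"ty":0,"tz":0,"wx":0,"wy":0,"wz":1}])

```text
time_s: 9.25
ee_pos: [0.4204, -0.4666, 0.1568]
orientation: [-0.001, 0.98, 0.198, -0.0]
wrist_force: [-0.2, 0.4, -1.2]
grip_width: 0.0102
grasp_force: 50.4
```

arm_command(plan=[{"tx":0,"ty":0,"tz":0,"wx":0,"wy":0,"wz":1},{"tx":0,"ty":0,"tz":0,"wx":0,"wy":0,"wz":1},{"tx":0,"ty":0,"tz":0,"wx":0,"wy":0,"wz":1},{"tx":0,"ty":0,"tz":0,"wx":0,"wy":0,"wz":1},{"tx":0,"ty":0,"tz":0,"wx":0,"wy":0,"wz":1},{"tx":0.7,"ty":0,"tz":0.2,"wx":0,"wy":0,"wz":0},{"tx":0.7,"ty":0,"tz":0.4,"wx":0,"wy":0,"wz":0},{"tx":0.8,"ty":0,"tz":0.5,"wx":0,"wy":0,"wz":0},{"tx":0.7,"ty":0,"tz":0.5,"wx":0,"wy":0,"wz":0},{"tx":0.7,"ty":0,"tz":0.4,"wx":0,"wy":0,"wz":0}])

```text
time_s: 10.25
ee_pos: [0.6014, -0.4656, 0.0547]
orientation: [-0.001, 1.0, 0.001, -0.001]
wrist_force: [0.3, -0.9, -0.4]
grip_width: 0.0103
grasp_force: 50.4
```

```bash
python3 -c "
from h import *
need((.60,-.467,.005),0)"
```

```text
t 10.25 pos [ 0.6014 -0.4656  0.0547] F [ 0.3 -0.9 -0.4] w 0.0103 gf 50.4
tool shift units [-0.02  0.03  0.99]
turn units [-0.02  0.03  0.03] j [ 0.63  0.78 -0.02  1.09  0.01  1.28 -0.96]
```

arm_command(plan=[{"tx":0,"ty":0,"tz":0.3,"wx":0,"wy":0,"wz":0},{"tx":0,"ty":0,"tz":0.3,"wx":0,"wy":0,"wz":0},{"tx":0,"ty":0,"tz":0.16,"wx":0,"wy":0,"wz":0},{"tx":0,"ty":0,"tz":0.1,"wx":0,"wy":0,"wz":0},{"tx":0,"ty":0,"tz":0.04,"wx":0,"wy":0,"wz":0},{"tx":0,"ty":0,"tz":0,"wx":0,"wy":0,"wz":0},{"tx":0,"ty":0,"tz":0,"wx":0,"wy":0,"wz":0}])

```text
time_s: 10.95
ee_pos: [0.601, -0.4672, 0.0141]
orientation: [0.0, 1.0, 0.001, 0.001]
wrist_force: [-0.8, -0.4, -1.2]
grip_width: 0.0102
grasp_force: 50.4
```

arm_command(plan=[{"tx":0,"ty":0,"tz":0.03,"wx":0,"wy":0,"wz":0},{"tx":0,"ty":0,"tz":0,"wx":0,"wy":0,"wz":0}])

```text
time_s: 11.15
ee_pos: [0.6008, -0.4666, 0.0116]
orientation: [0.0, 1.0, 0.001, 0.0]
wrist_force: [0.3, 0.5, -1.5]
grip_width: 0.0104
grasp_force: 50.4
```

arm_command(plan=[{"tx":0,"ty":0,"tz":0.06,"wx":0,"wy":0,"wz":0},{"tx":0,"ty":0,"tz":0.06,"wx":0,"wy":0,"wz":0},{"tx":0,"ty":0,"tz":0.04,"wx":0,"wy":0,"wz":0},{"tx":0,"ty":0,"tz":0,"wx":0,"wy":0,"wz":0},{"tx":0,"ty":0,"tz":0,"wx":0,"wy":0,"wz":0}])

```text
time_s: 11.65
ee_pos: [0.6006, -0.4665, 0.0031]
orientation: [-0.0, 1.0, 0.001, -0.0]
wrist_force: [0.2, -0.3, -0.9]
grip_width: 0.0103
grasp_force: 50.4
```

arm_command(plan=[{"tx":0,"ty":0,"tz":0.04,"wx":0,"wy":0,"wz":0},{"tx":0,"ty":0,"tz":0,"wx":0,"wy":0,"wz":0}])

```text
time_s: 11.85
ee_pos: [0.6006, -0.4665, 0.001]
orientation: [-0.0, 1.0, 0.001, -0.0]
wrist_force: [0.1, 1.0, -1.2]
grip_width: 0.0104
grasp_force: 50.4
```

arm_command(plan=[{"tx":0,"ty":0,"tz":0.04,"wx":0,"wy":0,"wz":0},{"tx":0,"ty":0,"tz":0,"wx":0,"wy":0,"wz":0}])

```text
time_s: 12.05
ee_pos: [0.6009, -0.4667, 0.0002]
orientation: [0.0, 1.0, 0.001, 0.0]
wrist_force: [-2.3, 1.5, 3.1]
grip_width: 0.0103
grasp_force: 51.0
```

arm_command(plan=[{"tx":0,"ty":0,"tz":0.04,"wx":0,"wy":0,"wz":0},{"tx":0,"ty":0,"tz":0,"wx":0,"wy":0,"wz":0}])

```text
time_s: 12.25
ee_pos: [0.601, -0.4668, 0.0001]
orientation: [0.0, 1.0, 0.001, 0.001]
wrist_force: [-7.2, 4.7, 15.1]
grip_width: 0.0105
grasp_force: 52.4
```

Contact at z≈0, so the bar is resting on the bench. I'll relieve the push, open and rise.

arm_command(plan=[{"tx":0,"ty":0,"tz":-0.06,"wx":0,"wy":0,"wz":0},{"tx":0,"ty":0,"tz":0,"wx":0,"wy":0,"wz":0}])

```text
time_s: 12.45
ee_pos: [0.601, -0.4668, 0.0007]
orientation: [0.0, 1.0, 0.001, 0.0]
wrist_force: [0.7, -0.2, -0.8]
grip_width: 0.0104
grasp_force: 50.4
```

arm_command(plan=[{"tx":0,"ty":0,"tz":0,"wx":0,"wy":0,"wz":0},{"tx":0,"ty":0,"tz":0,"wx":0,"wy":0,"wz":0},{"tx":0,"ty":0,"tz":0,"wx":0,"wy":0,"wz":0},{"tx":0,"ty":0,"tz":0,"wx":0,"wy":0,"wz":0},{"tx":0,"ty":0,"tz":-0.3,"wx":0,"wy":0,"wz":0},{"tx":0,"ty":0,"tz":-0.6,"wx":0,"wy":0,"wz":0},{"tx":0,"ty":0,"tz":-0.8,"wx":0,"wy":0,"wz":0},{"tx":0,"ty":0,"tz":-0.8,"wx":0,"wy":0,"wz":0},{"tx":0,"ty":0,"tz":-0.8,"wx":0,"wy":0,"wz":0},{"tx":0,"ty":0,"tz":-0.5,"wx":0,"wy":0,"wz":0}], grip=-1)

```text
time_s: 13.45
ee_pos: [0.6016, -0.4672, 0.1964]
orientation: [0.002, 1.0, 0.001, 0.003]
wrist_force: [-0.1, -0.2, 0.6]
grip_width: 0.0857
grasp_force: 0.0
```

arm_command(plan=[{"tx":0,"ty":0,"tz":0,"wx":0,"wy":0,"wz":-1},{"tx":0,"ty":0,"tz":0,"wx":0,"wy":0,"wz":-1},{"tx":0,"ty":0,"tz":0,"wx":0,"wy":0,"wz":-1},{"tx":0,"ty":0,"tz":0,"wx":0,"wy":0,"wz":-1},{"tx":0,"ty":0,"tz":0,"wx":0,"wy":0,"wz":-1},{"tx":0,"ty":0,"tz":0,"wx":0,"wy":0,"wz":-1},{"tx":0,"ty":0,"tz":0,"wx":0,"wy":0,"wz":-1},{"tx":0,"ty":0,"tz":0,"wx":0,"wy":0,"wz":-1},{"tx":0,"ty":0,"tz":0,"wx":0,"wy":0,"wz":-1},{"tx":0,"ty":0,"tz":0,"wx":0,"wy":0,"wz":-1}])

```text
time_s: 14.45
ee_pos: [0.6007, -0.4667, 0.1919]
orientation: [0.001, 0.92, 0.392, 0.0]
wrist_force: [0.1, 0.3, -0.1]
grip_width: 0.0854
grasp_force: 0.0
```

```bash
python3 -c "
from h import *
need()
a=read_camera('side')['image'];b=read_camera('top')['image'];np.save('s4.npy',a);np.save('t4.npy',b)
f=lambda i:cv2.resize(i[...,::-1],(396,594),interpolation=cv2.INTER_CUBIC)
cv2.imwrite('pics/s4.png',np.hstack([f(a[125:275,215:315]),f(b[120:270,270:370])]))"
```

```text
t 14.45 pos [ 0.6007 -0.4667  0.1919] F [ 0.1  0.3 -0.1] w 0.0854 gf 0.0
turn units [ 0.02  0.   -9.57] j [ 0.69  0.72 -0.15  0.89  0.1   1.54 -0.19]
```

View pics/s4.png

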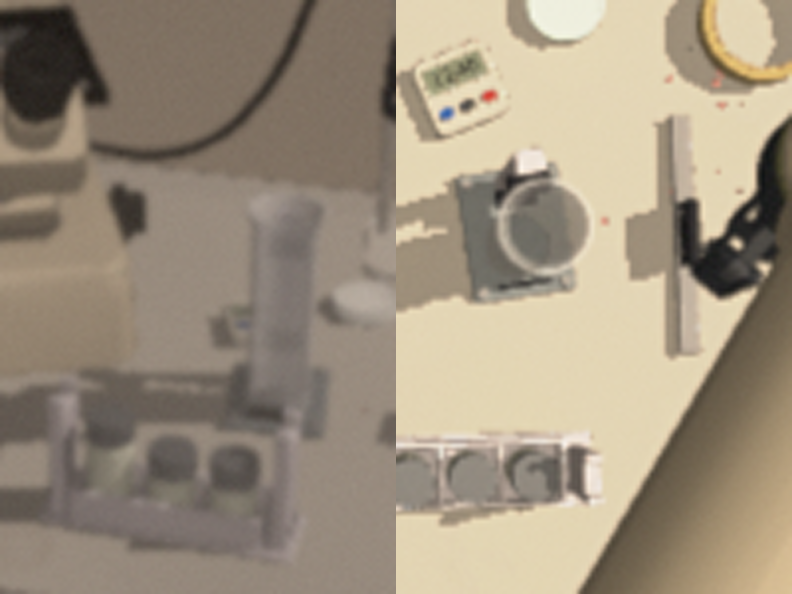

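The bar lies flat and clear, in the right half at about (683,235). The caps and the mouth at (545,226) are fully visible, so I'll triangulate them.

```bash
python3 -c "
from h import *
np.set_printoptions(precision=4,suppress=True)
S4=lambda x,y:np.array((215+(x+.5)/3.96-.5,125+(y+.5)/3.96-.5))
T4=lambda x,y:np.array((270+(x-396+.5)/3.96-.5,120+(y+.5)/3.96-.5))
b=np.load('t4.npy');g=cv2.cvtColor(b,cv2.COLOR_RGB2GRAY)
for r in((252,228,283,252),):
  up=cv2.resize(g[222:256,255:320],None,fx=8,fy=8,interpolation=cv2.INTER_CUBIC)
  c=cv2.HoughCircles(up,cv2.HOUGH_GRADIENT,1,80,param1=80,param2=12,minRadius=40,maxRadius=62)
  caps=[((x+.5)/8-.5+255,(y+.5)/8-.5+222,rr/8) for x,y,rr in c[0]] if c is not None else []
  print('caps',np.round(sorted(caps),2))
up=cv2.resize(g[155:200,285:330],None,fx=8,fy=8,interpolation=cv2.INTER_CUBIC)
c=cv2.HoughCircles(up,cv2.HOUGH_GRADIENT,1,200,param1=80,param2=12,minRadius=70,maxRadius=110)[0][0];m=((c[0]+.5)/8-.5+285,(c[1]+.5)/8-.5+155);print('mouth px',m,c[2]/8, plane('top',m,.18),'tri',tri(m,S4(287,205)))
for p in sorted(caps): print(plane('top',p,.064),plane('top',p,.084))
for nm,t,s in (('mid',T4(473,475),S4(171,447)),('right',T4(532,475),S4(236,458)),('tall',T4(412,475),S4(108,410))):print(nm,t,tri(t,s))
"
```

```text
caps [[269.5  241.88   7.25]]
mouth px (np.float32(306.125), np.float32(176.375)) 11.7625 [ 0.5944 -0.3341  0.18  ] tri [ 0.5949 -0.3363  0.1808]
[ 0.4186 -0.2373  0.064 ] [ 0.4204 -0.237   0.084 ]
mid [289.0707 239.5758] [ 0.4236 -0.2935  0.0609]
right [303.9697 239.5758] [ 0.4234 -0.3391  0.06  ]
tall [273.6667 239.5758] [ 0.4259 -0.247   0.0825]
```

arm_command(plan=[{"tx":0,"ty":0,"tz":0,"wx":0,"wy":0,"wz":-1},{"tx":0,"ty":0,"tz":0,"wx":0,"wy":0,"wz":-1},{"tx":0,"ty":0,"tz":0,"wx":0,"wy":0,"wz":-1},{"tx":0,"ty":0,"tz":0,"wx":0,"wy":0,"wz":-1},{"tx":0,"ty":0,"tz":0,"wx":0,"wy":0,"wz":-1},{"tx":0,"ty":0,"tz":0,"wx":0,"wy":0,"wz":-1},{"tx":0,"ty":0,"tz":0,"wx":0,"wy":0,"wz":-1},{"tx":0,"ty":0,"tz":0,"wx":0,"wy":0,"wz":-1},{"tx":0,"ty":0,"tz":0,"wx":0,"wy":0,"wz":-1},{"tx":0,"ty":0,"tz":0,"wx":0,"wy":0,"wz":-0.57}])

```text
time_s: 15.55
ee_pos: [0.6007, -0.4667, 0.1912]
orientation: [0.0, 0.708, 0.706, 0.0]
wrist_force: [0.2, 0.8, 0.4]
grip_width: 0.0858
grasp_force: 0.0
```

arm_command(plan=[{"tx":0,"ty":-0.6,"tz":0,"wx":0,"wy":0,"wz":0},{"tx":0,"ty":-0.8,"tz":0,"wx":0,"wy":0,"wz":0},{"tx":0.4,"ty":-0.8,"tz":0,"wx":0,"wy":0,"wz":0},{"tx":0.8,"ty":-0.8,"tz":0,"wx":0,"wy":0,"wz":0},{"tx":0.8,"ty":-0.55,"tz":0.1,"wx":0,"wy":0,"wz":0},{"tx":0.8,"ty":0,"tz":0.2,"wx":0,"wy":0,"wz":0},{"tx":0.8,"ty":0,"tz":0.3,"wx":0,"wy":0,"wz":0},{"tx":0.6,"ty":0,"tz":0.3,"wx":0,"wy":0,"wz":0},{"tx":0.16,"ty":0,"tz":0.2,"wx":0,"wy":0,"wz":0},{"tx":0,"ty":0,"tz":0,"wx":0,"wy":0,"wz":0}])

```text
time_s: 16.55
ee_pos: [0.4282, -0.2515, 0.135]
orientation: [-0.0, 0.708, 0.706, -0.0]
wrist_force: [1.1, -0.3, 0.3]
grip_width: 0.0853
grasp_force: 0.0
```

```bash
python3 -c "
from h import *
need((.423,-.249,.031))"
```

```text
t 16.55 pos [ 0.4282 -0.2515  0.135 ] F [ 1.1 -0.3  0.3] w 0.0853 gf 0.0
tool shift units [ 0.05 -0.1   2.08]
turn units [-0.01 -0.   -0.03] j [ 0.83  0.18 -0.4   1.8   0.08  1.18  0.4 ]
```

arm_command(plan=[{"tx":0.05,"ty":0,"tz":0.3,"wx":0,"wy":0,"wz":0},{"tx":0,"ty":0,"tz":0.4,"wx":0,"wy":0,"wz":0},{"tx":0,"ty":0,"tz":0.4,"wx":0,"wy":0,"wz":0},{"tx":0,"ty":0,"tz":0.3,"wx":0,"wy":0,"wz":0},{"tx":0,"ty":0,"tz":0.2,"wx":0,"wy":0,"wz":0},{"tx":0,"ty":0,"tz":0.2,"wx":0,"wy":0,"wz":0},{"tx":0,"ty":0,"tz":0.1,"wx":0,"wy":0,"wz":0},{"tx":0,"ty":0,"tz":0.1,"wx":0,"wy":0,"wz":0},{"tx":0,"ty":0,"tz":0,"wx":0,"wy":0,"wz":0},{"tx":0,"ty":0,"tz":0,"wx":0,"wy":0,"wz":0}])

```text
time_s: 17.55
ee_pos: [0.4288, -0.2503, 0.0357]
orientation: [0.0, 0.708, 0.706, 0.0]
wrist_force: [0.4, -0.6, 0.1]
grip_width: 0.0857
grasp_force: 0.0
```

arm_command(plan=[{"tx":0,"ty":0,"tz":0,"wx":0,"wy":0,"wz":0},{"tx":0,"ty":0,"tz":0,"wx":0,"wy":0,"wz":0},{"tx":0,"ty":0,"tz":0,"wx":0,"wy":0,"wz":0},{"tx":0,"ty":0,"tz":0,"wx":0,"wy":0,"wz":0},{"tx":0,"ty":0,"tz":0,"wx":0,"wy":0,"wz":0},{"tx":0,"ty":0,"tz":0,"wx":0,"wy":0,"wz":0},{"tx":0,"ty":0,"tz":0,"wx":0,"wy":0,"wz":0}], grip=1, newtons=40)

```text
time_s: 18.25
ee_pos: [0.4286, -0.2504, 0.0356]
orientation: [0.0, 0.708, 0.706, -0.0]
wrist_force: [-1.7, 0.1, 5.9]
grip_width: 0.0354
grasp_force: 38.9
```

Gripped at 35 mm width. Lifting 0.2 m, then moving over the mouth.

arm_command(plan=[{"tx":0,"ty":0,"tz":-0.2,"wx":0,"wy":0,"wz":0},{"tx":0,"ty":0,"tz":-0.4,"wx":0,"wy":0,"wz":0},{"tx":0,"ty":0,"tz":-0.6,"wx":0,"wy":0,"wz":0},{"tx":0,"ty":0,"tz":-0.7,"wx":0,"wy":0,"wz":0},{"tx":0,"ty":0,"tz":-0.7,"wx":0,"wy":0,"wz":0},{"tx":-0.3,"ty":0,"tz":-0.6,"wx":0,"wy":0,"wz":0},{"tx":-0.6,"ty":0,"tz":-0.5,"wx":0,"wy":0,"wz":0},{"tx":-0.6,"ty":0,"tz":-0.3,"wx":0,"wy":0,"wz":0},{"tx":-0.2,"ty":0.3,"tz":-0.1,"wx":0,"wy":0,"wz":0},{"tx":0,"ty":0,"tz":0,"wx":0,"wy":0,"wz":0}])

```text
time_s: 19.25
ee_pos: [0.4442, -0.3367, 0.2411]
orientation: [0.001, 0.709, 0.706, 0.001]
wrist_force: [-0.3, 0.6, -0.9]
grip_width: 0.0354
grasp_force: 39.1
```

```bash
python3 -c "
from h import *
need((.595,-.336,.235))"
```

```text
t 19.25 pos [ 0.4442 -0.3367  0.2411] F [-0.3  0.6 -0.9] w 0.0354 gf 39.1
tool shift units [0.03 3.02 0.13]
turn units [ 0.02  0.   -0.06] j [ 0.88  0.24 -0.36  1.48  0.08  1.43  0.52]
```

arm_command(plan=[{"tx":0,"ty":0.4,"tz":0,"wx":0,"wy":0,"wz":0},{"tx":0,"ty":0.6,"tz":0,"wx":0,"wy":0,"wz":0},{"tx":0,"ty":0.7,"tz":0,"wx":0,"wy":0,"wz":0},{"tx":0,"ty":0.6,"tz":0,"wx":0,"wy":0,"wz":0},{"tx":0,"ty":0.5,"tz":0,"wx":0,"wy":0,"wz":0},{"tx":0,"ty":0.2,"tz":0,"wx":0,"wy":0,"wz":0},{"tx":0,"ty":0,"tz":0,"wx":0,"wy":0,"wz":0},{"tx":0,"ty":0,"tz":0,"wx":0,"wy":0,"wz":0}])

```text
time_s: 20.05
ee_pos: [0.5928, -0.3349, 0.2399]
orientation: [-0.001, 0.708, 0.706, -0.0]
wrist_force: [-0.6, -0.4, -1.2]
grip_width: 0.0354
grasp_force: 39.3
```

```bash
python3 -c "
from h import *
need((.595,-.336,.235))
a=read_camera('side')['image'];b=read_camera('top')['image'];np.save('s5.npy',a)
f=lambda i:cv2.resize(i[...,::-1],(396,594),interpolation=cv2.INTER_CUBIC)
cv2.imwrite('pics/s5.png',np.hstack([f(a[105:255,230:330]),f(b[120:270,270:370])]))"
```

```text
t 20.05 pos [ 0.5928 -0.3349  0.2399] F [-0.6 -0.4 -1.2] w 0.0354 gf 39.3
tool shift units [-0.02  0.04  0.1 ]
turn units [-0.01 -0.01 -0.02] j [ 0.69  0.53 -0.37  1.1   0.18  1.54  0.36]
```

View pics/s5.png

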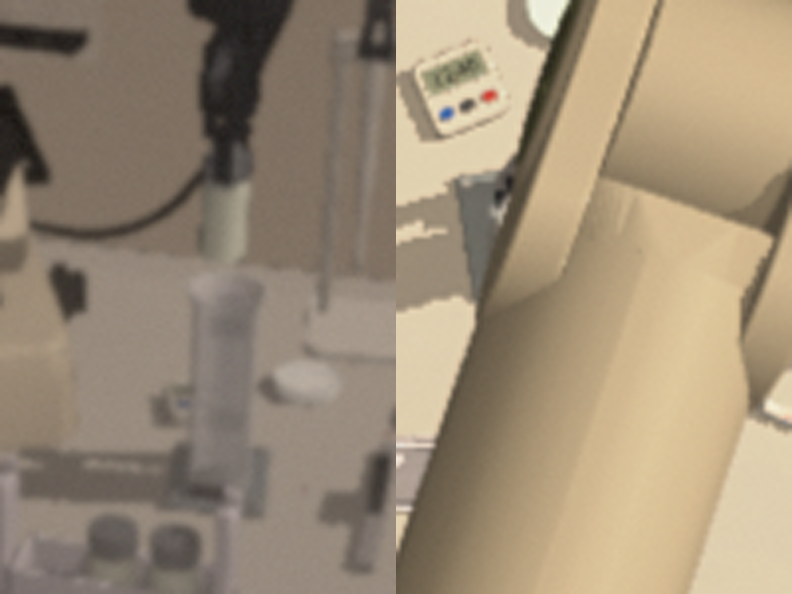

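The tall canister hangs just above the mouth: its bottom is at crop (224,255) and the mouth centre is at (228,285), so about 2 mm off. I'll correct that and lower.

arm_command(plan=[{"tx":-0.04,"ty":0.04,"tz":0,"wx":0,"wy":0,"wz":0},{"tx":0,"ty":0,"tz":0.2,"wx":0,"wy":0,"wz":0},{"tx":0,"ty":0,"tz":0.2,"wx":0,"wy":0,"wz":0},{"tx":0,"ty":0,"tz":0.2,"wx":0,"wy":0,"wz":0},{"tx":0,"ty":0,"tz":0.2,"wx":0,"wy":0,"wz":0},{"tx":0,"ty":0,"tz":0.1,"wx":0,"wy":0,"wz":0},{"tx":0,"ty":0,"tz":0,"wx":0,"wy":0,"wz":0}])

```text
time_s: 20.85
ee_pos: [0.5953, -0.3376, 0.1944]
orientation: [-0.0, 0.708, 0.706, 0.0]
wrist_force: [1.6, -1.3, -1.5]
grip_width: 0.0355
grasp_force: 39.0
```

arm_command(plan=[{"tx":0,"ty":0,"tz":0.1,"wx":0,"wy":0,"wz":0},{"tx":0,"ty":0,"tz":0.1,"wx":0,"wy":0,"wz":0},{"tx":0,"ty":0,"tz":0,"wx":0,"wy":0,"wz":0}])

```text
time_s: 21.15
ee_pos: [0.596, -0.3375, 0.1852]
orientation: [0.001, 0.708, 0.706, 0.001]
wrist_force: [4.9, 0.4, -1.2]
grip_width: 0.0353
grasp_force: 38.7
```

arm_command(plan=[{"tx":0,"ty":0.06,"tz":0,"wx":0,"wy":0,"wz":0},{"tx":0,"ty":0,"tz":0,"wx":0,"wy":0,"wz":0}])

```text
time_s: 21.35
ee_pos: [0.5978, -0.3375, 0.1847]
orientation: [-0.001, 0.708, 0.706, -0.0]
wrist_force: [-0.5, -0.0, -1.5]
grip_width: 0.0353
grasp_force: 41.1
```

arm_command(plan=[{"tx":0,"ty":0,"tz":0,"wx":0,"wy":0,"wz":0},{"tx":0,"ty":0,"tz":0,"wx":0,"wy":0,"wz":0},{"tx":0,"ty":0,"tz":0,"wx":0,"wy":0,"wz":0},{"tx":0,"ty":0,"tz":0,"wx":0,"wy":0,"wz":0},{"tx":0,"ty":0,"tz":-0.2,"wx":0,"wy":0,"wz":0},{"tx":0,"ty":0,"tz":-0.3,"wx":0,"wy":0,"wz":0},{"tx":0,"ty":-0.3,"tz":-0.3,"wx":0,"wy":0,"wz":0},{"tx":0,"ty":-0.6,"tz":0,"wx":0,"wy":0,"wz":0},{"tx":0,"ty":-0.7,"tz":0,"wx":0,"wy":0,"wz":0},{"tx":0,"ty":-0.7,"tz":0,"wx":0,"wy":0,"wz":0}], grip=-1)

```text
time_s: 22.35
ee_pos: [0.4824, -0.3372, 0.2262]
orientation: [0.0, 0.708, 0.706, 0.0]
wrist_force: [0.2, -0.2, -0.7]
grip_width: 0.0854
grasp_force: 0.0
```

```bash
python3 -c "
from h import *
need((.4225,-.294,.12))
a=read_camera('side')['image'];b=read_camera('top')['image'];np.save('s6.npy',a)
f=lambda i:cv2.resize(i[...,::-1],(396,594),interpolation=cv2.INTER_CUBIC)
cv2.imwrite('pics/s6.png',np.hstack([f(a[105:255,230:330]),f(b[120:270,270:370])]))"
```

```text
t 22.35 pos [ 0.4824 -0.3372  0.2262] F [ 0.2 -0.2 -0.7] w 0.0854 gf 0.0
tool shift units [ 0.86 -1.2   2.12]
turn units [ 0.01  0.01 -0.03] j [ 0.84  0.32 -0.37  1.42  0.12  1.42  0.47]
```

View pics/s6.png

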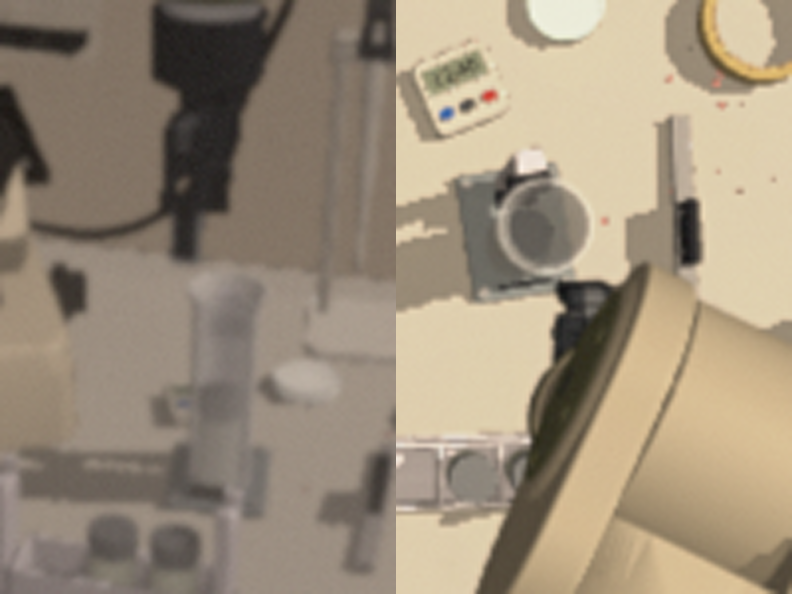

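The tall canister is down in the tube, with its dark cap at crop (220,400). Next is the middle short canister.

arm_command(plan=[{"tx":0.2,"ty":-0.4,"tz":0.2,"wx":0,"wy":0,"wz":0},{"tx":0.3,"ty":-0.4,"tz":0.4,"wx":0,"wy":0,"wz":0},{"tx":0.2,"ty":-0.3,"tz":0.5,"wx":0,"wy":0,"wz":0},{"tx":0.14,"ty":-0.1,"tz":0.5,"wx":0,"wy":0,"wz":0},{"tx":0,"ty":0,"tz":0.4,"wx":0,"wy":0,"wz":0},{"tx":0,"ty":0,"tz":0.2,"wx":0,"wy":0,"wz":0},{"tx":0,"ty":0,"tz":0,"wx":0,"wy":0,"wz":0}])

```text
time_s: 23.15
ee_pos: [0.4233, -0.2948, 0.1147]
orientation: [-0.001, 0.708, 0.706, -0.0]
wrist_force: [0.5, -0.0, 0.3]
grip_width: 0.0855
grasp_force: 0.0
```

```bash
python3 -c "
from h import *
need((.4225,-.295,.019))"
```

```text
t 23.15 pos [ 0.4233 -0.2948  0.1147] F [ 0.5 -0.   0.3] w 0.0855 gf 0.0
tool shift units [-0.01 -0.01  1.91]
turn units [-0.02 -0.02 -0.03] j [ 0.88  0.24 -0.38  1.78  0.1   1.15  0.46]
```

arm_command(plan=[{"tx":0,"ty":0,"tz":0.3,"wx":0,"wy":0,"wz":0},{"tx":0,"ty":0,"tz":0.4,"wx":0,"wy":0,"wz":0},{"tx":0,"ty":0,"tz":0.4,"wx":0,"wy":0,"wz":0},{"tx":0,"ty":0,"tz":0.3,"wx":0,"wy":0,"wz":0},{"tx":0,"ty":0,"tz":0.2,"wx":0,"wy":0,"wz":0},{"tx":0,"ty":0,"tz":0.2,"wx":0,"wy":0,"wz":0},{"tx":0,"ty":0,"tz":0.1,"wx":0,"wy":0,"wz":0},{"tx":0,"ty":0,"tz":0,"wx":0,"wy":0,"wz":0},{"tx":0,"ty":0,"tz":0,"wx":0,"wy":0,"wz":0}])

```text
time_s: 24.05
ee_pos: [0.4238, -0.2954, 0.0208]
orientation: [0.0, 0.708, 0.706, 0.0]
wrist_force: [0.0, 0.3, 0.9]
grip_width: 0.0853
grasp_force: 0.0
```

arm_command(plan=[{"tx":0,"ty":0,"tz":0,"wx":0,"wy":0,"wz":0},{"tx":0,"ty":0,"tz":0,"wx":0,"wy":0,"wz":0},{"tx":0,"ty":0,"tz":0,"wx":0,"wy":0,"wz":0},{"tx":0,"ty":0,"tz":0,"wx":0,"wy":0,"wz":0},{"tx":0,"ty":0,"tz":0,"wx":0,"wy":0,"wz":0},{"tx":0,"ty":0,"tz":0,"wx":0,"wy":0,"wz":0},{"tx":0,"ty":0,"tz":0,"wx":0,"wy":0,"wz":0}], grip=1)

```text
time_s: 24.75
ee_pos: [0.4235, -0.2954, 0.0207]
orientation: [0.0, 0.708, 0.706, -0.0]
wrist_force: [-1.9, 0.4, 5.9]
grip_width: 0.0345
grasp_force: 39.5
```

arm_command(plan=[{"tx":0,"ty":0,"tz":-0.2,"wx":0,"wy":0,"wz":0},{"tx":0,"ty":0,"tz":-0.4,"wx":0,"wy":0,"wz":0},{"tx":0,"ty":0,"tz":-0.6,"wx":0,"wy":0,"wz":0},{"tx":0,"ty":0,"tz":-0.7,"wx":0,"wy":0,"wz":0},{"tx":0,"ty":0,"tz":-0.7,"wx":0,"wy":0,"wz":0},{"tx":-0.2,"ty":0,"tz":-0.6,"wx":0,"wy":0,"wz":0},{"tx":-0.3,"ty":0.2,"tz":-0.5,"wx":0,"wy":0,"wz":0},{"tx":-0.24,"ty":0.4,"tz":-0.3,"wx":0,"wy":0,"wz":0},{"tx":-0.1,"ty":0.5,"tz":0,"wx":0,"wy":0,"wz":0},{"tx":0,"ty":0.5,"tz":0,"wx":0,"wy":0,"wz":0}])

```text
time_s: 25.75
ee_pos: [0.5037, -0.3388, 0.2213]
orientation: [0.001, 0.709, 0.705, -0.0]
wrist_force: [0.5, -0.6, -0.9]
grip_width: 0.0346
grasp_force: 39.8
```

arm_command(plan=[{"tx":0,"ty":0.6,"tz":0,"wx":0,"wy":0,"wz":0},{"tx":0,"ty":0.6,"tz":0,"wx":0,"wy":0,"wz":0},{"tx":0,"ty":0.4,"tz":0,"wx":0,"wy":0,"wz":0},{"tx":0,"ty":0.2,"tz":0,"wx":0,"wy":0,"wz":0},{"tx":0,"ty":0,"tz":0,"wx":0,"wy":0,"wz":0},{"tx":0,"ty":0,"tz":0,"wx":0,"wy":0,"wz":0}])

```text
time_s: 26.35
ee_pos: [0.5929, -0.3376, 0.2202]
orientation: [-0.0, 0.708, 0.706, -0.0]
wrist_force: [0.6, -0.9, -0.5]
grip_width: 0.0345
grasp_force: 39.9
```

```bash
python3 -c "
from h import *
need((.598,-.3375,.174))
a=read_camera('side')['image'];g=cv2.cvtColor(a,cv2.COLOR_RGB2GRAY).astype(int)
X=(.598,-.3375,.2035);print('pred bottom',proj('side',X));print(np.c_[np.arange(150,186,2),g[150:186:2,274:304:2]])"
```

```text
t 26.35 pos [ 0.5929 -0.3376  0.2202] F [ 0.6 -0.9 -0.5] w 0.0345 gf 39.9
tool shift units [0.   0.1  0.92]
turn units [-0.01 -0.01 -0.03] j [ 0.7   0.54 -0.38  1.14  0.19  1.5   0.36]
pred bottom [287.44978612 169.25307321]
[[150 114 105  73  58  88  57  37  45  79  71 101 112 114 115 116]
 [152 112  77  59  96  89  61  37  51  89  87  93 112 115 115 114]
 [154  82  50  93 112  84  59  36  53  89  84  85 112 116 115 114]
 [156  56  87 110 112  86  62  43  57  86  83  99 115 115 116 115]
 [158  94 115 115 115  90  86  82  80  90  98 112 114 115 116 116]
 [160 115 114 114 113 101 106 109 113 132 150 127 118 115 116 114]
 [162 116 117 114 115 104 109 120 128 145 149 121 114 117 116 114]
 [164 114 116 115 115 103 112 122 133 147 147 118 114 117 115 115]
 [166 116 117 114 115 107 113 124 133 148 147 115 115 114 115 116]
 [168 114 117 117 118 107 112 121 136 149 149 118 117 115 115 117]
 [170 129 132 132 129 113 119 123 137 152 146 118 118 115 116 116]
 [172 138 138 139 140 134 129 134 138 141 142 134 129 120 117 122]
 [174 139 138 143 151 153 147 145 140 133 135 137 140 137 139 138]
 [176 143 141 152 158 156 149 139 134 127 124 123 134 140 140 139]
 [178 143 141 147 155 151 144 138 130 124 120 113 124 143 140 141]
 [180 141 139 129 140 146 138 126 119 116 115 112 131 141 144 144]
 [182 142 142 127 128 133 131 121 117 116 113 119 137 142 143 143]
 [184 143 141 127 126 131 123 117 113 113 113 125 144 142 141 143]]
```

arm_command(plan=[{"tx":0,"ty":0.1,"tz":0,"wx":0,"wy":0,"wz":0},{"tx":0,"ty":0,"tz":0.2,"wx":0,"wy":0,"wz":0},{"tx":0,"ty":0,"tz":0.2,"wx":0,"wy":0,"wz":0},{"tx":0,"ty":0,"tz":0.2,"wx":0,"wy":0,"wz":0},{"tx":0,"ty":0,"tz":0.2,"wx":0,"wy":0,"wz":0},{"tx":0,"ty":0,"tz":0.1,"wx":0,"wy":0,"wz":0},{"tx":0,"ty":0,"tz":0,"wx":0,"wy":0,"wz":0},{"tx":0,"ty":0,"tz":0,"wx":0,"wy":0,"wz":0}])

```text
time_s: 27.2
ee_pos: [0.5983, -0.3377, 0.1755]
orientation: [0.0, 0.708, 0.706, 0.0]
wrist_force: [0.6, 0.6, 0.1]
grip_width: 0.0343
grasp_force: 39.9
```

arm_command(plan=[{"tx":0,"ty":0,"tz":0,"wx":0,"wy":0,"wz":0},{"tx":0,"ty":0,"tz":0,"wx":0,"wy":0,"wz":0},{"tx":0,"ty":0,"tz":0,"wx":0,"wy":0,"wz":0},{"tx":0,"ty":0,"tz":0,"wx":0,"wy":0,"wz":0},{"tx":0,"ty":0,"tz":-0.3,"wx":0,"wy":0,"wz":0},{"tx":0,"ty":0,"tz":-0.4,"wx":0,"wy":0,"wz":0},{"tx":0,"ty":-0.3,"tz":-0.3,"wx":0,"wy":0,"wz":0},{"tx":0,"ty":-0.6,"tz":0,"wx":0,"wy":0,"wz":0},{"tx":0,"ty":-0.7,"tz":0,"wx":0,"wy":0,"wz":0},{"tx":0,"ty":-0.7,"tz":0,"wx":0,"wy":0,"wz":0}], grip=-1)

```text
time_s: 28.2
ee_pos: [0.4825, -0.3373, 0.2266]
orientation: [0.001, 0.708, 0.706, 0.0]
wrist_force: [-0.0, -1.6, 0.2]
grip_width: 0.0856
grasp_force: 0.0
```

```bash
python3 -c "
from h import *
need((.4225,-.3405,.028))
a=read_camera('side')['image'];np.save('s7.npy',a);g=cv2.cvtColor(a,cv2.COLOR_RGB2GRAY).astype(int);g6=cv2.cvtColor(np.load('s6.npy'),cv2.COLOR_RGB2GRAY).astype(int)
print(np.c_[np.arange(172,236,2),g6[172:236:2,280:294].mean(1).round(),g[172:236:2,280:294].mean(1).round()].astype(int).tolist())
for z in (.148,.088):print(z,proj('side',(.598,-.3375,z)))"
```

```text
t 28.2 pos [ 0.4825 -0.3373  0.2266] F [-0.  -1.6  0.2] w 0.0856 gf 0.0
tool shift units [-0.06 -1.21  3.97]
turn units [ 0.02  0.01 -0.03] j [ 0.85  0.32 -0.39  1.42  0.12  1.42  0.46]
[[172, 138, 139], [174, 146, 147], [176, 143, 142], [178, 140, 140], [180, 131, 131], [182, 125, 126], [184, 123, 120], [186, 119, 111], [188, 118, 108], [190, 123, 108], [192, 127, 109], [194, 127, 114], [196, 127, 122], [198, 127, 123], [200, 126, 124], [202, 114, 123], [204, 110, 122], [206, 112, 118], [208, 113, 113], [210, 116, 116], [212, 123, 123], [214, 126, 126], [216, 126, 126], [218, 124, 124], [220, 123, 124], [222, 124, 124], [224, 124, 123], [226, 121, 121], [228, 107, 107], [230, 103, 103], [232, 113, 113], [234, 127, 127]]
0.148 [286.64525554 185.75477761]
0.088 [285.80922347 202.90260823]
```

The second canister rests at z≈0.148 as predicted. Now the last short canister, descending carefully next to the post.

arm_command(plan=[{"tx":-0.06,"ty":-0.4,"tz":0.2,"wx":0,"wy":0,"wz":0},{"tx":0,"ty":-0.4,"tz":0.4,"wx":0,"wy":0,"wz":0},{"tx":0,"ty":-0.3,"tz":0.5,"wx":0,"wy":0,"wz":0},{"tx":0,"ty":-0.1,"tz":0.6,"wx":0,"wy":0,"wz":0},{"tx":0,"ty":0,"tz":0.6,"wx":0,"wy":0,"wz":0},{"tx":0,"ty":0,"tz":0.5,"wx":0,"wy":0,"wz":0},{"tx":0,"ty":0,"tz":0.3,"wx":0,"wy":0,"wz":0},{"tx":0,"ty":0,"tz":0.2,"wx":0,"wy":0,"wz":0},{"tx":0,"ty":0,"tz":0.2,"wx":0,"wy":0,"wz":0},{"tx":0,"ty":0,"tz":0.1,"wx":0,"wy":0,"wz":0}])

```text
time_s: 29.25
ee_pos: [0.4235, -0.3403, 0.0453]
orientation: [0.0, 0.708, 0.706, 0.0]
wrist_force: [0.6, 0.4, 0.5]
grip_width: 0.0853
grasp_force: 0.0
```

arm_command(plan=[{"tx":0,"ty":0,"tz":0.1,"wx":0,"wy":0,"wz":0},{"tx":0,"ty":0,"tz":0.06,"wx":0,"wy":0,"wz":0},{"tx":0,"ty":0,"tz":0,"wx":0,"wy":0,"wz":0},{"tx":0,"ty":0,"tz":0,"wx":0,"wy":0,"wz":0}])

```text
time_s: 29.65
ee_pos: [0.4234, -0.3403, 0.0376]
orientation: [0.0, 0.708, 0.706, 0.0]
wrist_force: [0.5, 0.8, -0.3]
grip_width: 0.085
grasp_force: 0.0
```

arm_command(plan=[{"tx":0,"ty":0,"tz":0.06,"wx":0,"wy":0,"wz":0},{"tx":0,"ty":0,"tz":0.06,"wx":0,"wy":0,"wz":0},{"tx":0,"ty":0,"tz":0.06,"wx":0,"wy":0,"wz":0},{"tx":0,"ty":0,"tz":0.06,"wx":0,"wy":0,"wz":0},{"tx":0,"ty":0,"tz":0.06,"wx":0,"wy":0,"wz":0},{"tx":0,"ty":0,"tz":0,"wx":0,"wy":0,"wz":0}])

```text
time_s: 30.25
ee_pos: [0.4229, -0.3399, 0.0217]
orientation: [-0.0, 0.708, 0.706, -0.0]
wrist_force: [-0.1, 0.3, -0.6]
grip_width: 0.0854
grasp_force: 0.0
```

arm_command(plan=[{"tx":0,"ty":0,"tz":0,"wx":0,"wy":0,"wz":0},{"tx":0,"ty":0,"tz":0,"wx":0,"wy":0,"wz":0},{"tx":0,"ty":0,"tz":0,"wx":0,"wy":0,"wz":0},{"tx":0,"ty":0,"tz":0,"wx":0,"wy":0,"wz":0},{"tx":0,"ty":0,"tz":0,"wx":0,"wy":0,"wz":0},{"tx":0,"ty":0,"tz":0,"wx":0,"wy":0,"wz":0},{"tx":0,"ty":0,"tz":0,"wx":0,"wy":0,"wz":0}], grip=1)

```text
time_s: 30.95
ee_pos: [0.4234, -0.3404, 0.0226]
orientation: [0.0, 0.708, 0.706, 0.0]
wrist_force: [-1.4, -0.5, 5.3]
grip_width: 0.0342
grasp_force: 39.7
```

arm_command(plan=[{"tx":0,"ty":0,"tz":-0.2,"wx":0,"wy":0,"wz":0},{"tx":0,"ty":0,"tz":-0.4,"wx":0,"wy":0,"wz":0},{"tx":0,"ty":0,"tz":-0.6,"wx":0,"wy":0,"wz":0},{"tx":0,"ty":0,"tz":-0.7,"wx":0,"wy":0,"wz":0},{"tx":0,"ty":0,"tz":-0.7,"wx":0,"wy":0,"wz":0},{"tx":0.06,"ty":0,"tz":-0.6,"wx":0,"wy":0,"wz":0},{"tx":0,"ty":0.2,"tz":-0.5,"wx":0,"wy":0,"wz":0},{"tx":0,"ty":0.4,"tz":-0.4,"wx":0,"wy":0,"wz":0},{"tx":0,"ty":0.5,"tz":0,"wx":0,"wy":0,"wz":0},{"tx":0,"ty":0.5,"tz":0,"wx":0,"wy":0,"wz":0}])

```text
time_s: 31.95
ee_pos: [0.5042, -0.3376, 0.2288]
orientation: [0.001, 0.708, 0.706, 0.0]
wrist_force: [-0.5, 0.6, -0.4]
grip_width: 0.0343
grasp_force: 39.9
```

arm_command(plan=[{"tx":0,"ty":0.6,"tz":0,"wx":0,"wy":0,"wz":0},{"tx":0,"ty":0.6,"tz":0,"wx":0,"wy":0,"wz":0},{"tx":0,"ty":0.4,"tz":0,"wx":0,"wy":0,"wz":0},{"tx":0,"ty":0.3,"tz":0,"wx":0,"wy":0,"wz":0},{"tx":0,"ty":0,"tz":0,"wx":0,"wy":0,"wz":0},{"tx":0,"ty":0,"tz":0,"wx":0,"wy":0,"wz":0}])

```text
time_s: 32.55
ee_pos: [0.5979, -0.3375, 0.227]
orientation: [-0.001, 0.708, 0.706, -0.0]
wrist_force: [0.4, 0.4, -0.7]
grip_width: 0.0339
grasp_force: 40.0
```

```bash
python3 -c "
from h import *
need((.598,-.3375,.174))"
```

```text
t 32.55 pos [ 0.5979 -0.3375  0.227 ] F [ 0.4  0.4 -0.7] w 0.0339 gf 40.0
tool shift units [-0.    0.    1.06]
turn units [-0.01 -0.01 -0.03] j [ 0.7   0.55 -0.39  1.11  0.2   1.52  0.35]
```

arm_command(plan=[{"tx":0,"ty":0,"tz":0.2,"wx":0,"wy":0,"wz":0},{"tx":0,"ty":0,"tz":0.2,"wx":0,"wy":0,"wz":0},{"tx":0,"ty":0,"tz":0.2,"wx":0,"wy":0,"wz":0},{"tx":0,"ty":0,"tz":0.2,"wx":0,"wy":0,"wz":0},{"tx":0,"ty":0,"tz":0.1,"wx":0,"wy":0,"wz":0},{"tx":0,"ty":0,"tz":0.1,"wx":0,"wy":0,"wz":0},{"tx":0,"ty":0,"tz":0,"wx":0,"wy":0,"wz":0},{"tx":0,"ty":0,"tz":0,"wx":0,"wy":0,"wz":0}])

```text
time_s: 33.35
ee_pos: [0.5984, -0.3377, 0.1775]
orientation: [0.0, 0.708, 0.706, 0.0]
wrist_force: [0.1, -0.1, -1.1]
grip_width: 0.0339
grasp_force: 40.0
```

arm_command(plan=[{"tx":0,"ty":0,"tz":0.04,"wx":0,"wy":0,"wz":0},{"tx":0,"ty":0,"tz":0,"wx":0,"wy":0,"wz":0}])

```text
time_s: 33.55
ee_pos: [0.5984, -0.3377, 0.1754]
orientation: [0.0, 0.708, 0.706, 0.0]
wrist_force: [1.2, 0.5, -1.3]
grip_width: 0.0343
grasp_force: 40.0
```

Bottom is at about 0.157, 9 mm above rest and inside the bore. Releasing, rising and backing off.

arm_command(plan=[{"tx":0,"ty":0,"tz":0,"wx":0,"wy":0,"wz":0},{"tx":0,"ty":0,"tz":0,"wx":0,"wy":0,"wz":0},{"tx":0,"ty":0,"tz":0,"wx":0,"wy":0,"wz":0},{"tx":0,"ty":0,"tz":0,"wx":0,"wy":0,"wz":0},{"tx":0,"ty":0,"tz":0,"wx":0,"wy":0,"wz":0},{"tx":0,"ty":0,"tz":-0.3,"wx":0,"wy":0,"wz":0},{"tx":0,"ty":0,"tz":-0.5,"wx":0,"wy":0,"wz":0},{"tx":0,"ty":0,"tz":-0.6,"wx":0,"wy":0,"wz":0},{"tx":0,"ty":0,"tz":-0.3,"wx":0,"wy":0,"wz":0},{"tx":0,"ty":0,"tz":0,"wx":0,"wy":0,"wz":0}], grip=-1)

```text
time_s: 34.55
ee_pos: [0.5996, -0.338, 0.2648]
orientation: [0.003, 0.708, 0.706, 0.001]
wrist_force: [-0.5, -0.0, 0.2]
grip_width: 0.0853
grasp_force: 0.0
```

arm_command(plan=[{"tx":0,"ty":-0.4,"tz":0,"wx":0,"wy":0,"wz":0},{"tx":0,"ty":-0.7,"tz":0,"wx":0,"wy":0,"wz":0},{"tx":0,"ty":-0.7,"tz":0,"wx":0,"wy":0,"wz":0},{"tx":0,"ty":-0.5,"tz":0,"wx":0,"wy":0,"wz":0},{"tx":0,"ty":0,"tz":0,"wx":0,"wy":0,"wz":0},{"tx":0,"ty":0,"tz":0,"wx":0,"wy":0,"wz":0}])

```text
time_s: 35.15
ee_pos: [0.4828, -0.3375, 0.2602]
orientation: [-0.0, 0.708, 0.706, -0.0]
wrist_force: [0.1, 0.9, 0.0]
grip_width: 0.0856
grasp_force: 0.0
```

```bash
python3 -c "
from h import *
need()
a=read_camera('side')['image'];b=read_camera('top')['image']
f=lambda i:cv2.resize(i[...,::-1],(396,594),interpolation=cv2.INTER_CUBIC)
cv2.imwrite('pics/s8.png',np.hstack([f(a[125:275,215:315]),f(b[120:270,270:370])]));print(proj('side',(.598,-.3375,.208)))"
```

```text
t 35.15 pos [ 0.4828 -0.3375  0.2602] F [0.1 0.9 0. ] w 0.0856 gf 0.0
turn units [-0.    0.   -0.05] j [ 0.86  0.31 -0.4   1.36  0.12  1.49  0.46]
[287.51638769 167.88701031]
```

View pics/s8.png

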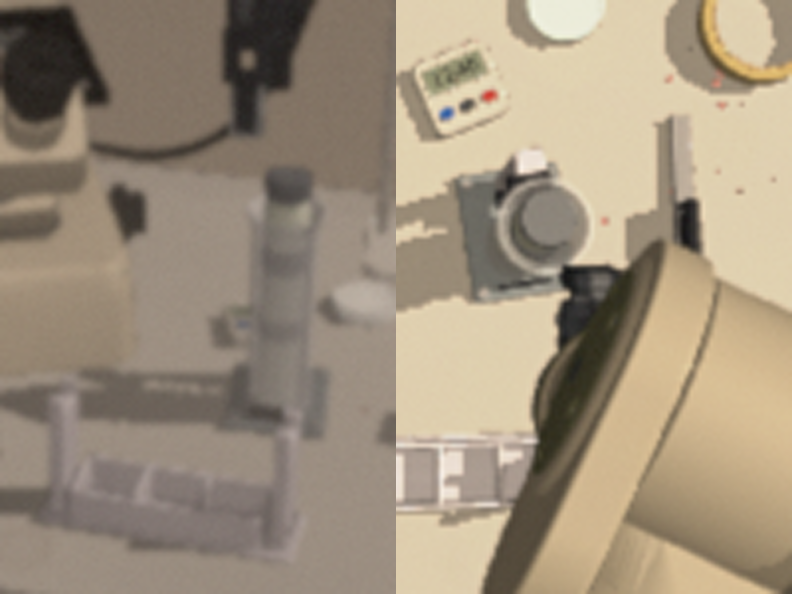

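The rack is empty. The stack stands in the tube with caps at crop rows 175, 262 and 325, and the top cap is at the expected 0.208 height. The timer and bar are in place and the arm touches nothing.

```bash
python3 -c "
from rig import *
print(hand_in())"
```

```text
the job is handed in; nothing more can be done
None
```

The bar is lying flat and clear on the bench, and all three canisters are stacked caps up in the magazine with the tall one at the bottom; I handed the job in at about 35 s and have not seen the verdict.

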